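# Dial the ball dispenser to size and tip out the balls

## Task

Dispense the four 14 mm steel balls: with the hopper at rest, turn its dial cap so that the hole that fits the balls (the middle one, 20 mm; not the small or the large one) is at the outlet by the pointer, then pull the crank over to the front to tip the hopper right over until all four balls have rolled into the tray, and let the hopper come back to rest. Leave the other things on the bench where they are.

Things in the scene. Friction and masses are not known exactly. Their poses are not given: they have to be found in the camera images.
- dispenser: Wooden stand of a ball dispenser, fixed to the table. Origin on the table under the hopper's pivot; own x points away from the stand's front, y to its left, z up. It carries an open catch tray: inner floor 6 mm above the table, x -169 to +49 mm, y -55 to +55 mm, walls up to 44 mm. Two side posts (|y| 62 to 74 mm, x -20 to +20 mm, 155 mm high) carry the hopper's pivot, which runs along y at height 130 mm.
- hopper (a joint): Tip angle of the clear square hopper about its pivot (rad). 0: at rest against its stop, dial facing up and leaning 30 degrees towards the stand's front (-x); grows as the crank is pulled over the top towards the front; stop at 1.54, where the dial faces 28 degrees below level and balls can roll out along the hopper's lower V corner. A spring returns it to 0 by itself when let go; it takes 3 N at the crank to start and 8 N at the stop.
- pivot (a point): (Behind the cap a fixed black plate closes the hopper's mouth except at the outlet, so holes turned elsewhere look dark and let nothing out.) Centre of the hopper on its pivot axis, 130 mm above the table. Its z axis is the dial's axis, pointing out of the dial (leaning 30 degrees to the front at rest); its y is along the pivot.
- dial_grip (a point): Point to grip on the dial, on its axis. The dial is a 108 mm round grey cap, 5 mm thick, on the hopper's mouth, with a black upright grip bar across its centre: 44 mm long, 11 mm wide, standing 31 mm above the cap's face; this point is 22 mm above the face. x along the bar, z along the dial's axis, out of the cap. The dial turns without stops both ways, with light friction (0.08 N m), stays where it is left, and has no clicks.
- hole_9 (a point): Centre of the dial's small round hole, 9 mm across, in the cap's outer face, 28 mm from the axis.
- hole_20 (a point): Centre of the dial's middle round hole, 20 mm across, in the cap's outer face, 28 mm from the axis, along the bar's direction turned 135 degrees anticlockwise seen from outside. Seen from outside and going anticlockwise, the small hole follows a quarter turn after it, then a blank station, then the large hole.
- hole_28 (a point): Centre of the dial's large round hole, 28 mm across, opposite the small one, 28 mm from the axis.
- outlet (a point): Point of the hopper that a hole must be turned to: on the cap's outer face, 28 mm from the dial's axis, at the lowest side of the dial (front), beside a small steel pointer on the rim. Moves with the hopper, not with the dial. The balls leave only if the 20 mm hole is within about 2.5 mm of it (or the 28 mm hole).
- crank_grip (a point): Middle of the black round crank handle: 12 mm thick, 50 mm long, parallel to the pivot, 110 mm from it, outside the left (+y) post, 123 mm left of the stand's middle; free all round except the 10 mm steel crank arm at its inner end (84 mm left of the middle). At rest the arm stands 15 degrees behind upright.
- ball0_center (a point): Centre of a 14 mm steel ball (12 g), one of four alike, inside the clear hopper at the start.
- ball1_center (a point): Centre of a 14 mm steel ball (12 g), one of four alike, inside the clear hopper at the start.
- ball2_center (a point): Centre of a 14 mm steel ball (12 g), one of four alike, inside the clear hopper at the start.
- ball3_center (a point): Centre of a 14 mm steel ball (12 g), one of four alike, inside the clear hopper at the start.
- mug: White mug, 76 mm wide, 90 mm high; bystander. Origin: middle of its underside.
- glue: Yellow glue bottle, 56 mm wide, 130 mm high; bystander. Origin: middle of its underside.
- driver: Red-handled screwdriver lying along its x; bystander. Origin: middle of its underside.
- offcut: Wooden offcut 110 x 60 x 30 mm; bystander. Origin: middle of its underside.
- phone: Black phone 150 x 72 x 9 mm; bystander. Origin: middle of its underside.

How it is judged:
By the outcome, as a careful person would: the job done as asked, in the order asked, and still so for the second after the job is handed in, with the robot touching nothing.
It also fails if it takes over 70 s, if anything falls off the work surface, if the arm or the gripper's body presses on something with over 40 N, if the wrist force passes 120 N, or if a joint passes its speed limit or range.

## Robot

A 6-joint arm with a two-finger parallel gripper is mounted at the origin on the work surface. World frame = base frame: x ahead of the robot, y to its left, z up, the work surface at z = 0. Lengths are in mm, angles in rad, forces in N, time in s.
With the tool pointing down it reaches from about 300 to 775 mm from the base axis. Payload 14.6 kg.
Tool frame: the origin (TCP) lies at the very end of the fingers, on their centre line; the grasp point (between the pads) lies 19 mm behind it; z points along the fingers, y is the line along which they close (so a half turn about z gives the same grasp; the last joint's range is limited). The gripper opens to 94 mm and grips with 3 to 60 N. Pads are 16 mm wide; open, the fingers measure 119 mm over their backs; the gripper's body (75 mm by 177 mm) begins 78 mm behind the grasp point.
Start: joints at [1.264, 0.3, 1.521, -0, 1.321, -0.067], TCP at [130.628, 534.252, 205.446] pointing down, gripper open.
Joint ranges: [-3.03, 3.03], [-0.79, 2.21], [0.23, 2.52], [-1.04, 4.18], [0, 3.07], [-2.55, 2.55]. Speed limits (rad/s): [2.22, 2.22, 2.57, 3.14, 3.14, 3.14].

## Interface

Orientations are given as [roll, pitch, yaw] about the fixed x, y, z axes, in that order (R = Rz(yaw) Ry(pitch) Rx(roll)).
In Python, from cell import manip, eyes, ticket gives the robot as it stands. The module is installed in compiled form; this text tells all that it offers.
- The arm moves only by the tool arm_command, never from a script. Its argument "plan" is a list of rows, each a list of 5 numbers: the opening, from -1 (shut) to 1 (fully open), then the shift along the tool's x, y, z in m, then the turn about the tool's z in rad. In form: [[jaw, dx, dy, dz, roll], ...]. A call has 1 to 20 rows; each row shifts and turns the commanded pose from where the row before left it, along the tool's axes as they then stand; what a row does not reach is not made up. A row lasts 1/8 s, in which the tool goes at most 62.5 mm and 10.7 degrees, less where a joint would pass 70% of its speed; a pose out of reach is approached as far as the arm can. A call is refused whole if a number of a shift passes 0.0625 or a number of a turn 0.188, either way. A call with a gripper value outside its range is refused whole. The fingers move at their own pace and stop on an object; "newtons" is the grip in N (left out, the last holds). Time passes only in rows, so rows that do not move let the fingers close. It gives the time, the measured TCP pose, the force, the opening and the grip force at its end, in the units of the state.
- manip.read_state(): the state, without advancing time (a new reading comes with each control period).
- eyes.camera(name): name is "scene" or "top" or "wrist"; returns a dict with "img" (400x640x3 uint8, blue, green, red), "z_map" (400x640 float32, mm along the optical axis (not along the pixel's ray), 0 where there is no reading), "fx", "fy", "cx", "cy" (pixels), "eye" and "orientation" of the camera in the world. Camera axes: x right, y down, z forward; pixel columns grow to the right and rows downward; lengths in mm; the calibration is good to about 2 mm. The wrist camera is an equidistant fisheye: a pixel r from the principal point sees the ray r / f radians off the axis. A picture is of the moment at which its call begins.
- ticket.sign_off(): hands the job in; it is judged then, once.
The state is a dict: "clock": time; "joints": joint angles; "qd": joint speeds; "effort": joint torques, N m; "eef_pos": TCP position; "eef_rot": TCP orientation; "wrist_force": force on the tool from outside, world axes, zero at the start; "moment": the same for the moment, N m; "finger_gap": finger opening in mm; "finger_force": force on a finger pad.
Only numpy, scipy, OpenCV 4.12 (cv2) and the standard library are available. Lean on these libraries where they do the work, as an engineer would, in place of code of your own. Each camera call takes 0.05 s, during which the arm holds its last target. There are 200 camera calls.

## Working session

There is one attempt and no reset: what is moved stays moved. The work goes in short steps, Python scripts to look and compute and a tool call to move; the robot and the scene stay as the last step left them, time stands still between calls to the robot, and variables do not carry over. Pictures are saved under pics/ and viewed, at most 10 in all, crops included, and the job is handed in when it is done.

Besides the shell and the picture viewer there is one more tool, called as name(argument=value, ...) on one line, values as JSON. arm_command: Moves the arm, as the interface text tells. Its arguments: {"type":"object","properties":{"plan":{"type":"array"},"newtons":{"type":"number"}},"required":["plan"]}

```bash
mkdir -p pics
cat > h.py <<'E'
import numpy as np, cv2, pickle
from scipy.spatial.transform import Rotation as R
from cell import manip, eyes, ticket
def Rm(o):
    o=np.array(o); return o if o.shape==(3,3) else R.from_euler('xyz',o).as_matrix()
def world(c,u,v,z=None):
    z=c['z_map'][int(v),int(u)] if z is None else z
    p=np.array([(u-c['cx'])/c['fx']*z,(v-c['cy'])/c['fy']*z,z])
    return Rm(c['orientation'])@p+np.array(c['eye'])
def proj(c,P):
    p=(np.atleast_2d(P)-np.array(c['eye']))@Rm(c['orientation'])
    return np.c_[p[:,0]/p[:,2]*c['fx']+c['cx'],p[:,1]/p[:,2]*c['fy']+c['cy']]
def cloud(c):
    v,u=np.mgrid[:400,:640]; z=c['z_map']
    p=np.stack([(u-c['cx'])/c['fx']*z,(v-c['cy'])/c['fy']*z,z],-1)
    return p@Rm(c['orientation']).T+np.array(c['eye'])
E
python3 - <<'E'
from h import *
for n in ('scene','top'):
    c=eyes.camera(n); pickle.dump(c,open(n+'.pkl','wb'))
    cv2.imwrite(f'pics/{n}1.png',c['img']); print(n,c['fx'],c['eye'],c['orientation'])
print(manip.read_state())
E
```

```text
scene 458.3037344131376 [1307.74004912 -258.02983888 1182.80010969] [-2.49679367 -0.01210396  1.37002769]
top 374.5896951672389 [ 471.62956201 -111.09109937 1175.27519818] [-3.05192438  0.014662   -1.55512627]
{'clock': 0.1, 'joints': array([ 1.26439997e+00,  3.00401006e-01,  1.52147738e+00, -2.77261408e-05,
        1.32070272e+00, -6.66362702e-02]), 'qd': array([ 0.00019337, -0.00049722, -0.00077171,  0.00089148,  0.00035413,
        0.00053892]), 'effort': array([ 2.83126261e-03, -5.32632315e+01, -3.53278112e+01,  7.09755393e-02,
        2.35694333e-02, -5.42250609e-05]), 'eef_pos': array([130.57117899, 534.05019304, 204.96864791]), 'eef_rot': array([-3.14060461e+00, -3.90208109e-05,  2.90183942e+00]), 'wrist_force': array([-0.27660485, -0.39317366, -0.17085707]), 'moment': array([-0.01010198, -0.02425507,  0.01292941]), 'finger_force': 0.0, 'finger_gap': 94.1143125178228}
```

View pics/scene1.png

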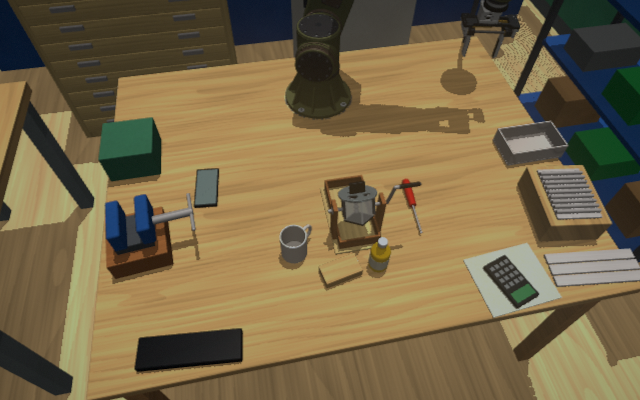

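View pics/top1.png

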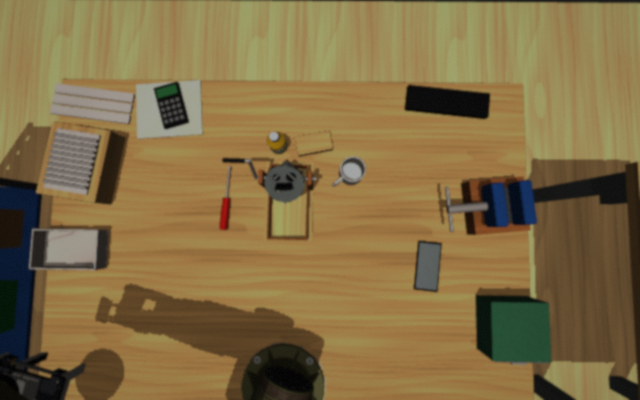

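The scene view shows the dispenser near (355,205), with its tray towards the robot. In the top view the dial is at (285,182), the crank handle at (237,160) and the tray at (268–310, 165–238). The glue is at (277,142), the offcut at (313,143), the mug at (350,171) and the driver at (225,200).

Run:
```python
from h import *
c=pickle.load(open('top.pkl','rb')); P=cloud(c)
cv2.imwrite('pics/topcrop.png',cv2.resize(c['img'][130:250,200:380],None,fx=4.4,fy=4.4,interpolation=cv2.INTER_CUBIC))
for n,(u,v) in dict(dial=(285,182),bar=(287,175),crank=(235,160),mug=(352,158),glue=(274,135),traycornL=(268,238),traycornR=(310,238),table=(400,200)).items(): print(n,P[v,u].round())
s=pickle.load(open('scene.pkl','rb')); Q=cloud(s)
A=np.r_[P[130:250,200:380].reshape(-1,3),Q[160:260,310:430].reshape(-1,3)]
# crank handle
def show(n,m): 
    a=A[m]; print(n,len(a),a.min(0).round(),np.median(a,0).round(),a.max(0).round())
Pz=P[130:250,200:380]; 
m=(Pz[...,2]>30)&(Pz[...,2]<60)
a=Pz[m]; a=a[(a[:,0]<560)]; show('tray?',np.zeros(len(A),bool)|((A[:,2]>35)&(A[:,2]<52)&(A[:,0]<570)&(A[:,0]>300)))
tr=A[(A[:,2]>35)&(A[:,2]<52)&(A[:,0]<560)&(A[:,0]>300)]
print(cv2.minAreaRect(tr[:,:2].astype(np.float32)))
hz=A[A[:,2]>205]; print('high',len(hz),hz.min(0).round(),hz.max(0).round())
ck=A[(A[:,2]>215)&(A[:,1]>100+0)]; 
for p in Pz[25:40:3,25:60:4].reshape(-1,3).round(): 
    if p[2]>60: print(p)
```

```text
dial [595.  -9. 175.]
bar [615. -13. 171.]
crank [641. 112. 245.]
mug [ 683. -197.   71.]
glue [736.  31. 127.]
traycornL [441.  52.  43.]
traycornR [442. -73.   7.]
table [ 565. -353.    0.]
tray? 467 [435. -68.  35.] [452. -14.  44.] [569.  58.  51.]
((496.4779357910156, -5.096187591552734), (125.92476654052734, 122.79361724853516), 89.26850891113281)
high 427 [ 472. -258.  205.] [1308.  148. 1183.]
[646. 138. 243.]
[647. 129. 238.]
[646. 118. 242.]
[646. 107. 243.]
[646.  97. 242.]
[647.  87. 240.]
[638. 138. 242.]
[639. 128. 239.]
[639. 118. 240.]
[639. 108. 240.]
[639.  97. 241.]
[639.  87. 239.]
[639.  77. 243.]
[635.  80. 223.]
[631.  75. 197.]
```

View pics/topcrop.png

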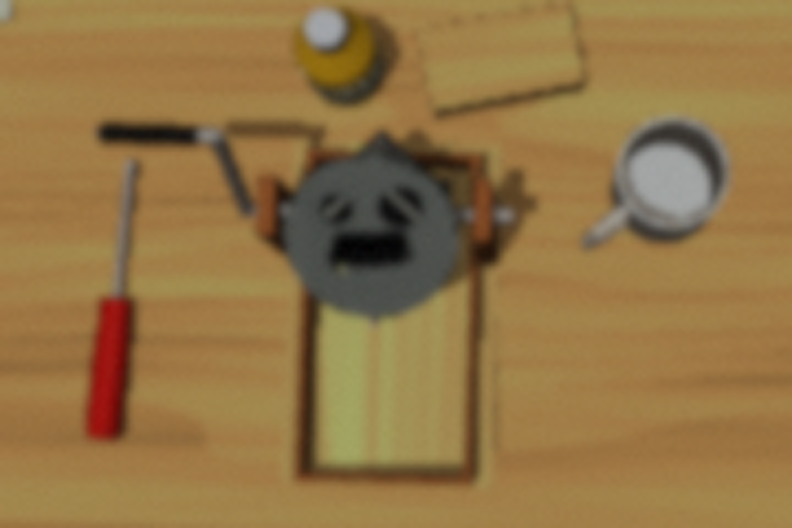

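The tray points straight at the robot, so stand yaw is about 0. The bar lies along y at (370,248). The large hole is at (402,205), the 20 mm hole at (337,207) and the small hole shows at (343,268). The dial therefore needs about +135° anticlockwise. Next I'll check the dial geometry once.

```bash
cat > dial.py <<'E'
from h import *
O=np.array([613,-10.,130]); ax=np.array([-.5,0,.8660254]); u=np.array([.8660254,0,.5]); v=np.array([0,1.,0])
def bar(c,O=O,face=47,dump=None):
    P=cloud(c); D=P-O; a,b,w=D@u,D@v,D@ax
    r=np.hypot(a,b); f=(r<54)&(abs(w-face)<8); print('face w',np.median(w[f]).round(1),f.sum(),'u,v mid',((a[f].min()+a[f].max())/2).round(1),((b[f].min()+b[f].max())/2).round(1))
    m=(r<32)&(w>face+18)&(w<face+45); 
    if m.sum()>8: print('bar n',m.sum(),'top w',np.percentile(w[m],90).round(1),cv2.minAreaRect(np.c_[a[m],b[m]].astype(np.float32)))
def rect(c,O=O,w=47,s=5,L=60):
    # rectified face view: up = uphill u, left = +v
    g=np.mgrid[-L:L:1/s,-L:L:1/s]; A=-g[0]; B=-g[1]
    X=O+A[...,None]*u+B[...,None]*v+w*ax
    q=proj(c,X.reshape(-1,3)).reshape(A.shape+(2,)).astype(np.float32)
    return cv2.remap(c['img'],q[...,0],q[...,1],cv2.INTER_CUBIC)
E
python3 - <<'E'
from dial import *
for n in('top','scene'):
    c=pickle.load(open(n+'.pkl','rb')); print(n); bar(c)
    P=cloud(c).reshape(-1,3)
    k=P[(P[:,2]>225)&(P[:,2]<250)&(P[:,1]>70)&(P[:,1]<150)&(abs(P[:,0]-640)<30)]; print('crank',len(k),k.min(0).round(),np.median(k,0).round(),k.max(0).round())
    t=P[(P[:,2]>38)&(P[:,2]<50)&(abs(P[:,1]+10)<75)&(P[:,0]>420)&(P[:,0]<560)]; print('tray',len(t),np.percentile(t,[2,98],axis=0).round())
E
```

```text
top
face w 43.6 891 u,v mid 0.7 3.1
bar n 78 top w 76.1 ((1.7332572937011719, 4.403684616088867), (10.616423606872559, 41.642250061035156), 0.9246975779533386)
crank 135 [634.  74. 225.] [641. 107. 241.] [648. 148. 247.]
tray 246 [[439. -64.  41.]
 [555.  57.  49.]]
scene
face w 44.1 400 u,v mid 1.8 1.2
bar n 72 top w 75.7 ((3.2585067749023438, 2.8671875), (13.31639575958252, 43.36738204956055), 1.0041142702102661)
crank 129 [638.  72. 226.] [645. 106. 241.] [649. 146. 247.]
tray 172 [[436. -68.  38.]
 [528.  53.  48.]]
```

arm_command(plan=[[-1,0,-0.03,0,-0.12],[-1,0,-0.06,0,-0.12],[-1,0,-0.06,0,0],[-1,0,-0.06,0,0],[-1,0,-0.06,0,0],[-1,0,-0.06,0,0],[-1,0,0,0,0],[-1,0,0,0,0]], newtons=20)

```text
clock: 1.1
eef_pos: [116.6, 205.9, 205.6]
eef_rot: [3.141, 0.0, 3.141]
wrist_force: [0.4, 0.9, 0.3]
finger_gap: 17.4
finger_force: 0.0
```

arm_command(plan=[[-1,-0.053,-0.029,0,0],[-1,-0.053,-0.029,0,0],[-1,-0.053,-0.029,0,0],[-1,-0.053,-0.029,0,0],[-1,-0.053,-0.029,0,0],[-1,-0.053,-0.029,0,0],[-1,-0.053,-0.029,0,0],[-1,-0.053,-0.029,0.0,0],[-1,0,0,0,0],[-1,0,0,0,0],[-1,0,0,0,0]])

```text
clock: 2.48
eef_pos: [524.6, -14.7, 205.5]
eef_rot: [3.142, -0.0, -3.14]
wrist_force: [0.6, -0.6, 0.9]
finger_gap: 0.3
finger_force: 0.0
```

Run:
```python
from h import *
s=manip.read_state(); print(s['eef_pos'],s['finger_gap'],s['wrist_force'])
c=eyes.camera('wrist'); print(c['fx'],c['eye'],c['orientation']); cv2.imwrite('pics/w1.png',c['img'])
```

```text
[524.64898659 -14.69435474 205.4919405 ] 0.2901390244910718 [ 0.55084856 -0.62149233  0.88841383]
309.70691628693146 [455.44892944 -14.92266877 385.34906794] [2.89732750e+00 4.42420322e-04 1.57296194e+00]
```

View pics/w1.png

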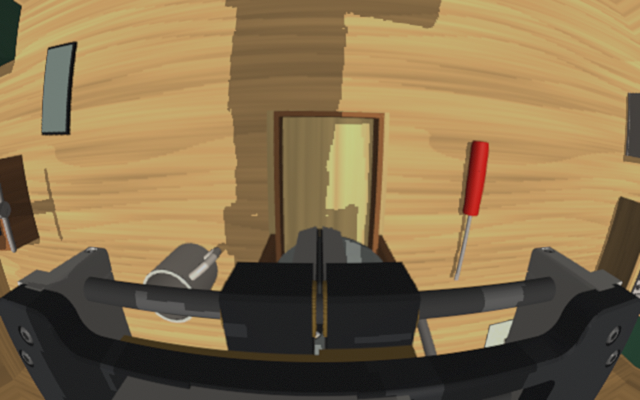

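The wrist view shows the fingers blocking the dial at (320,240), so I'll check with the top camera instead. The tool is in front of the dial with its axes along the world axes. The fingers aren't tilted, so I'll push the bar with the closed fingertips, towards the stop.

arm_command(plan=[[-1,-0.008,-0.0065,0.012,0],[-1,-0.008,-0.0065,0.0155,0],[-1,-0.01,-0.0005,0,0],[-1,-0.01,-0.0005,0,0],[-1,-0.0045,-0.00125,-0.00075,0],[-1,-0.0045,-0.00125,-0.00075,0],[-1,-0.0045,-0.00125,-0.00075,0],[-1,-0.0045,-0.00125,-0.00075,0],[-1,0,0,0,0]])

```text
clock: 3.65
eef_pos: [579.7, -35.3, 181.4]
eef_rot: [-3.141, 0.001, 3.142]
wrist_force: [3.2, -4.3, 0.3]
finger_gap: 0.5
finger_force: 2.3
```

Run:
```python
from dial import *
s=manip.read_state(); print(s['eef_pos'],s['wrist_force'])
c=eyes.camera('scene'); bar(c,np.array([614.5,-6.5,130]),44)
cv2.imwrite('pics/s2.png',cv2.resize(c['img'][150:260,290:440],None,fx=5,fy=5,interpolation=cv2.INTER_CUBIC))
```

```text
[579.73188231 -35.25692647 181.3917914 ] [ 3.22670475 -4.30907058  0.26377703]
face w 44.8 443 u,v mid 5.2 -0.1
bar n 94 top w 77.6 ((4.323716163635254, -3.6478805541992188), (24.55795669555664, 52.63055419921875), 30.97032356262207)
```

View pics/s2.png

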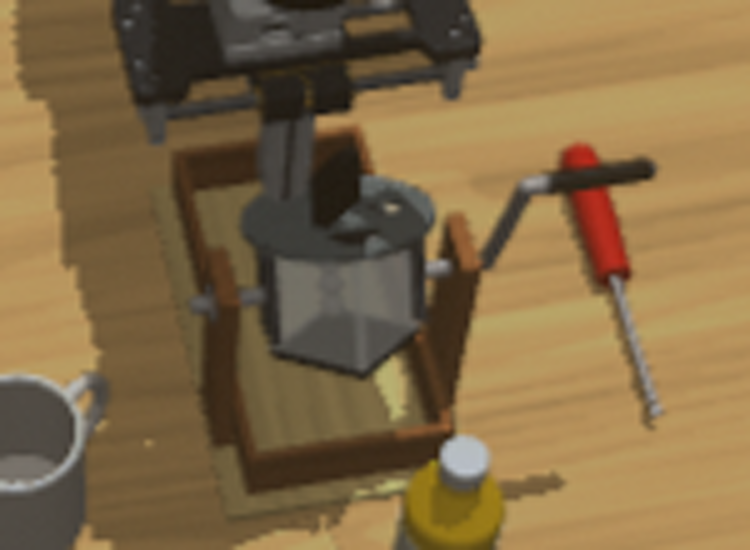

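The crop shows the bar at (337,190) turned part-way anticlockwise by the fingers. The crank handle is still at rest at (600,172).

arm_command(plan=[[-1,-0.004,0.0005,-0.0015,0],[-1,-0.004,0.0005,-0.0015,0],[-1,-0.004,0.0005,-0.0015,0],[-1,-0.004,0.0005,-0.0015,0],[-1,-0.001,0.003,0,0],[-1,-0.001,0.003,0,0],[-1,-0.001,0.003,0,0],[-1,0,0,0,0]])

```text
clock: 4.7
eef_pos: [598.6, -23.7, 187.7]
eef_rot: [-3.141, 0.002, -3.141]
wrist_force: [0.7, -3.9, 1.7]
finger_gap: 0.3
finger_force: 1.6
```

Run:
```python
from dial import *
c=eyes.camera('scene'); bar(c,np.array([614.5,-6.5,130]),44)
cv2.imwrite('pics/s3.png',cv2.resize(c['img'][150:260,290:440],None,fx=5,fy=5,interpolation=cv2.INTER_CUBIC))
```

```text
face w 44.8 428 u,v mid 3.3 0.1
bar n 22 top w 75.5 ((17.08322525024414, -0.7126083374023438), (13.54999828338623, 31.42262840270996), 49.18703079223633)
```

View pics/s3.png

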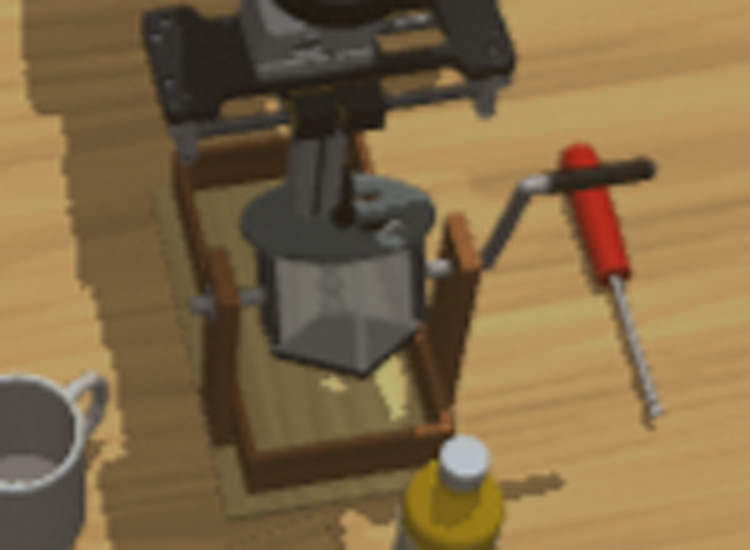

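The bar at (345,205) now points about straight uphill. Next I push its lower end from the left.

arm_command(plan=[[-1,0,-0.01,-0.01,0],[-1,0,0,-0.04,0],[-1,0.02,0.02,0,0],[-1,0.018,0.04,0,0],[-1,0,0,0.03,0],[-1,0,0,0.035,0],[-1,0,-0.006,0,0],[-1,0,-0.006,0,0],[-1,0,-0.003,0,0],[-1,0.002,-0.003,0,0],[-1,0.002,-0.003,0,0],[-1,0.002,-0.003,0,0],[-1,0,0,0,0]])

```text
clock: 6.38
eef_pos: [554.2, 2.3, 173.2]
eef_rot: [3.141, 0.001, -3.142]
wrist_force: [-2.4, 4.1, 2.6]
finger_gap: 0.4
finger_force: 2.3
```

Run:
```python
from dial import *
c=eyes.camera('scene'); bar(c,np.array([614.5,-6.5,130]),44)
c=eyes.camera('top'); bar(c,np.array([614.5,-6.5,130]),44)
```

```text
face w 45.0 448 u,v mid 1.3 -0.5
bar n 135 top w 84.3 ((-5.330415725708008, 5.703756332397461), (49.25402069091797, 33.49233627319336), 37.30216598510742)
face w 44.1 116 u,v mid 30.0 -9.4
```

arm_command(plan=[[-1,0.01,0.015,0,0],[-1,0.05,0,-0.02,0],[-1,0.06,0,0,0],[-1,0.06,0,0,0],[-1,0,0,0,0]])

```text
clock: 7.1
eef_pos: [371.2, 17.6, 192.3]
eef_rot: [-3.141, 0.001, -3.141]
wrist_force: [0.8, -0.5, 0.3]
finger_gap: 0.4
finger_force: 0.0
```

Run:
```python
from dial import *
O=np.array([614.5,-6.5,130])
ims=[]
for n in('scene','top'):
    c=eyes.camera(n); bar(c,O,44); ims.append(cv2.resize(rect(c,O,44),(390,390)))
    for im in ims[-1:]:
        for a in range(0,360,45):
            p=195-28*3.25*np.cos(np.radians(a)),195-28*3.25*np.sin(np.radians(a)); cv2.circle(im,(int(p[1]),int(p[0])),1,(0,0,255),-1)
cv2.imwrite('pics/r4.png',np.hstack(ims))
```

```text
face w 45.0 445 u,v mid 0.9 -0.4
bar n 86 top w 75.6 ((1.0612030029296875, -0.07297325134277344), (45.647483825683594, 15.250245094299316), 30.130298614501953)
face w 44.1 987 u,v mid -0.3 1.1
bar n 86 top w 76.4 ((0.7299280166625977, 2.2601871490478516), (42.436988830566406, 10.811562538146973), 31.168684005737305)
```

View pics/r4.png

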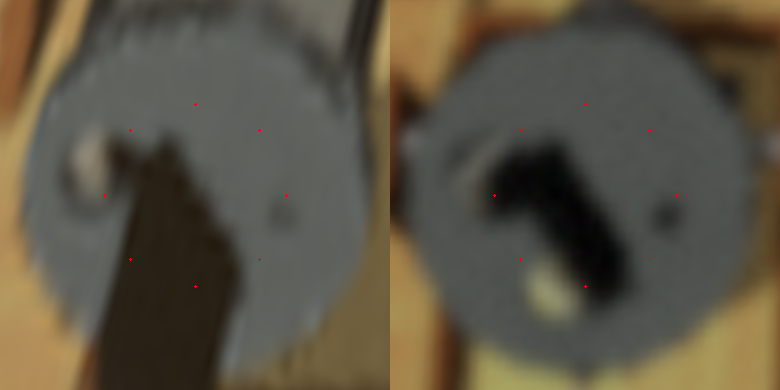

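In the rectified top view the bar stands at 31° and the 20 mm hole at (552,292), left of the outlet at (585,286). About 14° is still missing, so the fingers must end 5.6 mm further right than last time.

arm_command(plan=[[-1,-0.06,0,0,0],[-1,-0.06,0,0,0],[-1,-0.053,0,0.0,0],[-1,0,0,0.019,0],[-1,-0.01,0,0,0],[-1,0,-0.008,0,0],[-1,0,-0.007,0,0],[-1,0,-0.002,0,0],[-1,0,-0.002,0,0],[-1,0,-0.002,0,0],[-1,0,0,0,0],[-1,0,0,0,0]])

```text
clock: 8.7
eef_pos: [556.7, -3.7, 174.0]
eef_rot: [3.141, 0.0, -3.142]
wrist_force: [-2.8, 3.9, 0.3]
finger_gap: 0.3
finger_force: 2.3
```

arm_command(plan=[[-1,0.01,0.02,0,0],[-1,0.05,0,-0.02,0],[-1,0.06,0,0,0],[-1,0.06,0,0,0],[-1,0,0,0,0]])

```text
clock: 9.32
eef_pos: [374.1, 16.8, 193.6]
eef_rot: [-3.141, 0.002, -3.141]
wrist_force: [0.1, 0.8, 0.7]
finger_gap: 0.7
finger_force: 0.0
```

Run:
```python
from dial import *
O=np.array([614.5,-6.5,130])
ims=[]
for n in('scene','top'):
    c=eyes.camera(n); bar(c,O,44); ims.append(cv2.resize(rect(c,O,44),(390,390)))
    for im in ims[-1:]:
        for a in range(0,360,45):
            p=195-28*3.25*np.cos(np.radians(a)),195-28*3.25*np.sin(np.radians(a)); cv2.circle(im,(int(p[1]),int(p[0])),1,(0,0,255),-1)
cv2.imwrite('pics/r5.png',np.hstack(ims))
```

```text
face w 44.9 427 u,v mid 1.0 0.3
bar n 96 top w 76.4 ((1.1609745025634766, -1.2623233795166016), (44.12979507446289, 15.213176727294922), 56.31013870239258)
face w 44.2 973 u,v mid -0.5 1.2
bar n 91 top w 77.2 ((0.14324712753295898, 1.832925796508789), (43.57278060913086, 11.929643630981445), 57.281150817871094)
```

View pics/r5.png

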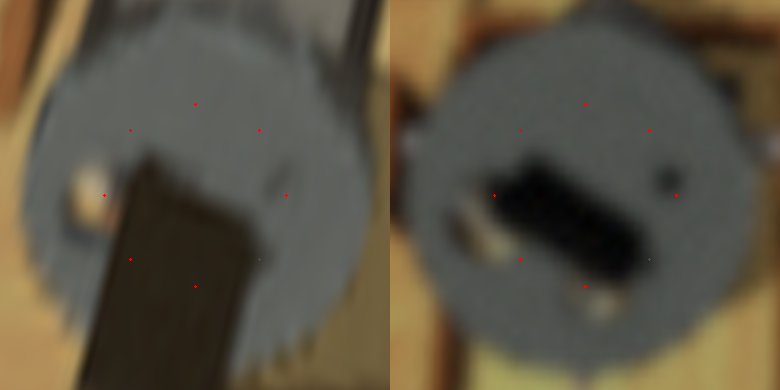

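The bar now stands at 57°, and the 20 mm hole at (600,300) has gone 12° past the outlet. I'll push the bar's left end from the front to bring it back, again towards the stop.

arm_command(plan=[[-1,-0.06,0.005,0,0],[-1,-0.06,0,0,0],[-1,-0.05,0,0.0116,0],[-1,-0.02,0,0,0],[-1,0,0,0,0],[-1,0,0,0,0],[-1,0,0,0,0]])

```text
clock: 10.3
eef_pos: [566.7, 21.3, 181.9]
eef_rot: [-3.142, 0.001, -3.141]
wrist_force: [-0.7, 0.4, 1.1]
finger_gap: 0.6
finger_force: 0.0
```

arm_command(plan=[[-1,-0.004,0.0005,0,0],[-1,-0.002,0,0,0],[-1,-0.002,0,0,0],[-1,-0.001,0,0,0],[-1,0,0,0,0],[-1,0,0,0,0]])

```text
clock: 11.05
eef_pos: [575.5, 22.1, 181.7]
eef_rot: [3.141, -0.001, -3.141]
wrist_force: [-6.2, 2.5, 3.3]
finger_gap: 0.4
finger_force: 2.9
```

arm_command(plan=[[-1,0.01,0,0,0],[-1,0.06,0,-0.01,0],[-1,0.06,0,0,0],[-1,0.06,0,0,0],[-1,0,0,0,0],[-1,0,0,0,0]])

```text
clock: 11.8
eef_pos: [386.6, 21.6, 192.0]
eef_rot: [-3.141, 0.002, -3.142]
wrist_force: [-0.2, 0.2, 0.2]
finger_gap: 0.3
finger_force: 0.0
```

Run:
```python
from dial import *
O=np.array([614.5,-6.5,130])
ims=[]
for n in('scene','top'):
    c=eyes.camera(n); bar(c,O,44); ims.append(cv2.resize(rect(c,O,44),(390,390)))
    for im in ims[-1:]:
        for a in range(0,360,45):
            p=195-28*3.25*np.cos(np.radians(a)),195-28*3.25*np.sin(np.radians(a)); cv2.circle(im,(int(p[1]),int(p[0])),1,(0,0,255),-1)
cv2.imwrite('pics/r6.png',np.hstack(ims))
```

```text
face w 44.8 437 u,v mid 1.2 0.0
bar n 88 top w 76.2 ((1.4359006881713867, -1.7703361511230469), (46.28776168823242, 13.461661338806152), 44.72372817993164)
face w 44.2 990 u,v mid -0.2 1.1
bar n 89 top w 76.7 ((-0.0018901824951171875, 2.41754150390625), (43.169952392578125, 13.060020446777344), 43.98391342163086)
```

View pics/r6.png

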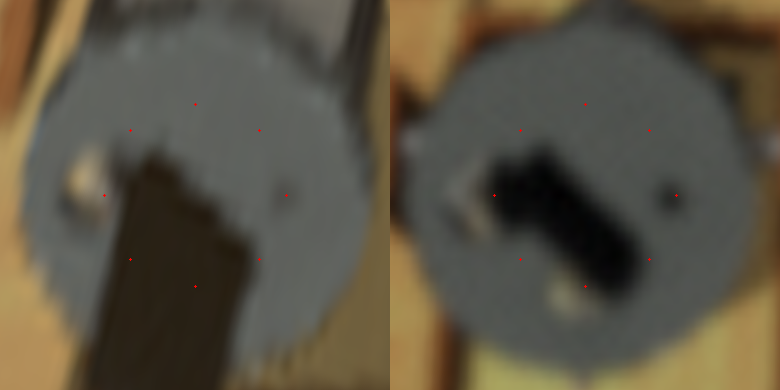

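The bar is at 44°, which puts the 20 mm hole at the outlet within about 1°, and the small hole sits level on the right at (668,197). Next I turn the jaws to close along world x and go above the crank handle.

arm_command(plan=[[0.1,0,0,-0.0145,0.185],[0.1,0,0,-0.0145,0.185],[0.1,0,0,-0.0145,0.185],[0.1,0,0,-0.0145,0.185],[0.1,0,0,-0.0145,0.185],[0.1,0,0,-0.0145,0.185],[0.1,0,0,-0.0145,0.185],[0.1,0,0,-0.0145,0.185],[0.1,0,0,-0.014,0.09],[0.1,0,0,0,0],[0.1,0,0,0,0]])

```text
clock: 13.28
eef_pos: [386.2, 21.7, 320.6]
eef_rot: [-3.14, -0.0, 1.574]
wrist_force: [-0.4, -0.4, 1.2]
finger_gap: 51.3
finger_force: 0.0
```

arm_command(plan=[[0.1,0.0195,0.05,0,0],[0.1,0.0195,0.05,0,0],[0.1,0.0195,0.05,0,0],[0.1,0.0195,0.05,0,0],[0.1,0.0195,0.05,0,0],[0.1,0,0,0,0],[0.1,0,0,0,0],[0.1,0,0,0,0]])

```text
clock: 14.28
eef_pos: [635.3, 119.1, 322.4]
eef_rot: [3.14, -0.0, 1.572]
wrist_force: [-0.7, -0.3, -0.0]
finger_gap: 51.5
finger_force: 0.0
```

arm_command(plan=[[0.1,0,0.008,0.03,0],[0.1,0,0,0.04,0],[0.1,0,0,0.035,0],[0.1,0,0,0,0],[-1,0,0,0,0],[-1,0,0,0,0],[-1,0,0,0,0],[-1,0,0,0,0],[-1,0,0,0,0],[-1,0,0,0,0]], newtons=20)

```text
clock: 15.52
eef_pos: [643.3, 119.5, 216.7]
eef_rot: [-3.14, 0.0, 1.572]
wrist_force: [-6.7, -0.5, 3.0]
finger_gap: 11.4
finger_force: 20.0
```

The handle is gripped (gap 11.4 mm). Now I pull it along the arc.

arm_command(plan=[[-1,0,-0.0083,-0.002,0],[-1,0,-0.0083,-0.0011,0],[-1,0,-0.0085,-0.0005,0],[-1,0,-0.0085,0,0],[-1,0,-0.0085,0.0007,0],[-1,0,-0.0084,0.0014,0],[-1,0,-0.0083,0.002,0],[-1,0,-0.008,0.0026,0],[-1,0,-0.0078,0.0033,0],[-1,0,-0.0075,0.0038,0],[-1,0,0,0,0]], newtons=25)

```text
clock: 16.9
eef_pos: [562.0, 119.8, 207.1]
eef_rot: [3.139, -0.001, 1.572]
wrist_force: [3.5, 4.1, 4.7]
finger_gap: 11.2
finger_force: 25.0
```

Forces are low, so I continue to the stop.

arm_command(plan=[[-1,0,-0.0072,0.0044,0],[-1,0,-0.0069,0.0049,0],[-1,0,-0.0065,0.0055,0],[-1,0,-0.006,0.0059,0],[-1,0,-0.0056,0.0065,0],[-1,0,-0.0051,0.0068,0],[-1,0,-0.0045,0.0072,0],[-1,0,-0.0039,0.0074,0],[-1,0,-0.0033,0.0077,0],[-1,0,-0.0028,0.008,0],[-1,0,0,0,0],[-1,0,0,0,0],[-1,0,0,0,0]])

```text
clock: 18.52
eef_pos: [510.6, 119.9, 143.0]
eef_rot: [3.14, -0.001, 1.572]
wrist_force: [1.5, 5.2, 7.2]
finger_gap: 11.0
finger_force: 25.0
```

Run:
```python
from dial import *
s=manip.read_state(); print(s['eef_pos'],s['wrist_force'])
O=np.array([614.5,-6.5,130])
for n in('top','scene'):
    c=eyes.camera(n); P=cloud(c); D=P-O
    # dial normal from points near the expected tipped cap (28deg below level)
    a=np.array([-np.cos(.489),0,-np.sin(.489)]); w=D@a; r=np.linalg.norm(D-w[...,None]*a,axis=-1)
    m=(r<54)&(abs(w-44)<14); q=D[m]
    if len(q)>30: 
        k=np.array([-1,0,0]); U,S,V=np.linalg.svd(q-q.mean(0)); print(n,len(q),'normal',V[2].round(2),'sv',S.round())
    t=P[(abs(P[...,1]+6.5)<52)&(P[...,0]>448)&(P[...,0]<525)&(P[...,2]>10)&(P[...,2]<30)]; print('ball-height pts',len(t))
```

```text
[510.59017465 119.89593925 142.96887807] [1.5438323  5.19722376 7.22464713]
top 210 normal [-0.9   0.02 -0.44] sv [450. 235.  44.]
ball-height pts 68
scene 292 normal [ 0.9  -0.01  0.43] sv [551. 261.  49.]
ball-height pts 17
```

arm_command(plan=[[-1,0,-0.0005,0.002,0],[-1,0,-0.0005,0.002,0],[-1,0,0,0,0],[-1,0,0,0,0],[-1,0,0,0,0],[-1,0,0,0,0],[-1,0,0,0,0],[-1,0,0,0,0],[-1,0,0,0,0],[-1,0,0,0,0],[-1,0,0,0,0],[-1,0,0,0,0],[-1,0,0,0,0],[-1,0,0,0,0],[-1,0,0,0,0],[-1,0,0,0,0],[-1,0,0,0,0],[-1,0,0,0,0]])

```text
clock: 20.88
eef_pos: [509.3, 119.9, 139.0]
eef_rot: [3.14, -0.001, 1.572]
wrist_force: [-0.7, 5.4, 8.1]
finger_gap: 11.1
finger_force: 25.0
```

Run:
```python
from dial import *
ims=[]
s=eyes.camera('scene')['img'][150:260,300:420]; t=eyes.camera('top')['img'][130:250,230:350]; w=eyes.camera('wrist')['img']
print(manip.read_state()['wrist_force'])
cv2.imwrite('pics/f7.png',np.hstack([cv2.resize(s,(400,400),interpolation=cv2.INTER_CUBIC),cv2.resize(t,(400,400),interpolation=cv2.INTER_CUBIC)]))
```

```text
[-1.70794124  5.72066749  8.50367981]
```

View pics/f7.png

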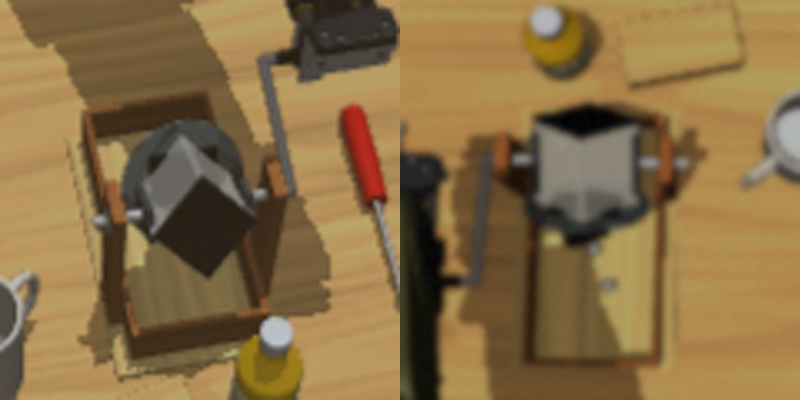

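Two balls lie in the tray, at (592,247) and (607,285) in the right half, and the hopper is tipped over. Others may be hidden under it. I'll press to the stop, hold, and count by code.

arm_command(plan=[[-1,0,-0.0005,0.002,0],[-1,0,0,0.001,0],[-1,0,0,0,0],[-1,0,0,0,0],[-1,0,0,0,0],[-1,0,0,0,0],[-1,0,0,0,0],[-1,0,0,0,0],[-1,0,0,0,0],[-1,0,0,0,0],[-1,0,0,0,0],[-1,0,0,0,0]])

```text
clock: 22.52
eef_pos: [509.2, 120.0, 137.8]
eef_rot: [3.138, -0.001, 1.572]
wrist_force: [-8.4, 3.0, 27.0]
finger_gap: 11.2
finger_force: 25.0
```

```bash
cat > balls.py <<'E'
from dial import *
def balls(n):
    c=eyes.camera(n); P=cloud(c); D=P-np.array([614.5,-6.5,0])
    hsv=cv2.cvtColor(c['img'],cv2.COLOR_BGR2HSV)
    ok=(D[...,0]>-169)&(D[...,0]<49)&(abs(D[...,1])<55)&(D[...,2]<32)&(D[...,2]>-5)
    for nm,m in (('gray',ok&(hsv[...,1]<75)),('high',ok&(D[...,2]>12)&(D[...,0]>-160)&(D[...,0]<40)&(abs(D[...,1])<48))):
        k,l,s,ce=cv2.connectedComponentsWithStats(m.astype(np.uint8))
        for i in range(1,k):
            q=D[l==i]; print(n,nm,s[i,4],ce[i].round(),q.mean(0).round(),'zmax',q[:,2].max().round(),'sat',hsv[l==i][:,1].mean().round(),'val',hsv[l==i][:,2].mean().round())
if __name__=='__main__':
    for n in('top','scene'): balls(n)
E
python3 balls.py
```

```text
top gray 1 [301. 167.] [ 47. -36.  22.] zmax 22.0 sat 60.0 val 64.0
top gray 5 [304. 180.] [  9. -45.   5.] zmax 7.0 sat 49.0 val 104.0
top gray 1 [273. 191.] [-28.  51.  10.] zmax 10.0 sat 58.0 val 97.0
top gray 13 [288. 204.] [-68.   4.  20.] zmax 23.0 sat 47.0 val 104.0
top gray 9 [292. 215.] [-103.  -10.   19.] zmax 21.0 sat 56.0 val 128.0
top high 1 [304. 182.] [  1. -45.  13.] zmax 13.0 sat 134.0 val 95.0
top high 2 [278. 200.] [-55.  34.  18.] zmax 18.0 sat 93.0 val 90.0
top high 1 [297. 199.] [-52. -25.  14.] zmax 14.0 sat 119.0 val 161.0
top high 14 [288. 204.] [-68.   4.  19.] zmax 23.0 sat 49.0 val 103.0
top high 1 [293. 202.] [-62. -12.  13.] zmax 13.0 sat 119.0 val 174.0
top high 14 [292. 215.] [-102.   -9.   18.] zmax 21.0 sat 69.0 val 132.0
top high 2 [274. 219.] [-116.   44.   14.] zmax 14.0 sat 132.0 val 116.0
top high 1 [303. 220.] [-117.  -44.   13.] zmax 13.0 sat 129.0 val 178.0
top high 1 [287. 225.] [-134.    5.   13.] zmax 13.0 sat 138.0 val 113.0
scene high 1 [336. 192.] [-146.  -27.   13.] zmax 13.0 sat 111.0 val 186.0
scene high 3 [335. 196.] [-131.  -32.   
[... 543 characters left out ...]
cene high 1 [340. 226.] [-20. -42.  12.] zmax 12.0 sat 117.0 val 111.0
scene high 1 [346. 227.] [-13. -25.  12.] zmax 12.0 sat 118.0 val 115.0
scene high 1 [353. 227.] [-8. -5. 13.] zmax 13.0 sat 115.0 val 118.0
scene high 1 [356. 229.] [-0.  3. 12.] zmax 12.0 sat 115.0 val 126.0
scene high 1 [366. 228.] [ 3. 33. 13.] zmax 13.0 sat 116.0 val 123.0
scene high 1 [361. 231.] [10. 15. 13.] zmax 13.0 sat 115.0 val 120.0
scene high 1 [370. 233.] [22. 40. 13.] zmax 13.0 sat 114.0 val 123.0
scene high 1 [352. 236.] [ 22. -15.  13.] zmax 13.0 sat 117.0 val 118.0
scene high 1 [355. 236.] [23. -6. 12.] zmax 12.0 sat 116.0 val 117.0
scene high 1 [345. 238.] [ 24. -37.  13.] zmax 13.0 sat 114.0 val 119.0
```

The hopper is at its stop (27 N) and two balls are clearly seen in the tray. I'll bring it back and count again.

arm_command(plan=[[-1,0,0.0015,-0.007,0],[-1,0,0.0028,-0.008,0],[-1,0,0.0033,-0.0077,0],[-1,0,0.0039,-0.0074,0],[-1,0,0.0045,-0.0072,0],[-1,0,0.0051,-0.0068,0],[-1,0,0.0056,-0.0065,0],[-1,0,0.006,-0.0059,0],[-1,0,0.0065,-0.0055,0],[-1,0,0.0069,-0.0049,0],[-1,0,0.0072,-0.0044,0],[-1,0,0,0,0]])

```text
clock: 24.12
eef_pos: [562.6, 118.9, 203.9]
eef_rot: [-3.141, 0.001, 1.571]
wrist_force: [16.3, 0.4, -20.3]
finger_gap: 11.2
finger_force: 25.0
```

arm_command(plan=[[-1,0,0.0075,-0.0038,0],[-1,0,0.0078,-0.0033,0],[-1,0,0.008,-0.0026,0],[-1,0,0.0083,-0.002,0],[-1,0,0.0084,-0.0014,0],[-1,0,0.0085,-0.0007,0],[-1,0,0.0085,0,0],[-1,0,0.0085,0.0005,0],[-1,0,0.0083,0.0011,0],[-1,0,0.0073,0.002,0],[-1,0,0,0,0],[-1,0,0,0,0]])

```text
clock: 25.62
eef_pos: [642.9, 118.6, 216.5]
eef_rot: [-3.141, 0.001, 1.571]
wrist_force: [0.1, -5.1, 0.4]
finger_gap: 11.2
finger_force: 25.0
```

```bash
python3 balls.py | awk '$3>2'
python3 - <<'E'
from dial import *
O=np.array([614.5,-6.5,130])
for n in('top','scene'):
    c=eyes.camera(n); cv2.imwrite(f'{n}_r.png',c['img']); bar(c,O,44)
E
```

```text
top gray 15 [288. 203.] [-65.   3.  16.] zmax 23.0 sat 56.0 val 78.0
top gray 8 [292. 215.] [-103.  -11.   18.] zmax 21.0 sat 61.0 val 80.0
top high 4 [279. 201.] [-60.  30.  17.] zmax 21.0 sat 84.0 val 78.0
top high 14 [288. 204.] [-68.   4.  19.] zmax 23.0 sat 61.0 val 79.0
top high 16 [292. 215.] [-101.  -10.   17.] zmax 22.0 sat 80.0 val 86.0
face w 44.3 988 u,v mid -0.2 0.9
bar n 88 top w 76.3 ((-0.14534568786621094, 2.653280258178711), (42.866485595703125, 12.311450004577637), 44.029476165771484)
face w 44.8 440 u,v mid 2.2 -0.2
bar n 91 top w 76.5 ((2.0399646759033203, -1.3517379760742188), (45.78247833251953, 12.839317321777344), 48.18189239501953)
```

The dial is still at 44° and the hopper is back. A third ball is partly visible at (-60, 30) in the stand's frame. I'll release the handle and look under the cap with the wrist camera from the front.

arm_command(plan=[[0.1,0,0,0,0],[0.1,0,0,0,0],[0.1,0,0,0,0],[0.1,0,0,0,0],[0.1,0,0,-0.05,0],[0.1,0,0,-0.055,0],[0.1,-0.039,-0.045,0,0],[0.1,-0.039,-0.045,0,0],[0.1,-0.039,-0.045,0,0],[0.1,-0.039,-0.045,0,0],[0.1,-0.039,-0.045,0,0],[0.1,0,0,0.05,0],[0.1,0,0,0.05,0],[0.1,0,0,0.05,0],[0.1,0,0,0.04,0],[0.1,0,0,0,0],[0.1,0,0,0,0],[0.1,0,0,0,0]])

```text
clock: 28.08
eef_pos: [418.9, -76.0, 133.1]
eef_rot: [3.139, 0.001, 1.572]
wrist_force: [-0.4, -0.6, 0.0]
finger_gap: 51.6
finger_force: 0.0
```

```bash
cat > wr.py <<'E'
from h import *
c=eyes.camera('wrist'); v,u=np.mgrid[:400,:640]; x,y=u-c['cx'],v-c['cy']; r=np.hypot(x,y)+1e-9; th=r/c['fx']; z=c['z_map']
p=np.stack([x/r*np.tan(th)*z,y/r*np.tan(th)*z,z],-1)
W=p@Rm(c['orientation']).T+np.array(c['eye']); W[z<=0]=np.nan; W[th>1.45]=np.nan
D=W-np.array([614.5,-6.5,0]); print(c['eye'])
hsv=cv2.cvtColor(c['img'],cv2.COLOR_BGR2HSV); cv2.imwrite('wr.png',c['img']); np.save('wrD.npy',D)
ins=(D[...,0]>-163)&(D[...,0]<43)&(abs(D[...,1])<50)
fl=ins&(D[...,2]<11)&(D[...,2]>-8); print('floor z',np.median(D[fl][:,2]).round(1),'floor x range',np.nanpercentile(D[fl][:,0],[1,50,99]).round())
m=ins&(D[...,2]>11.5)&(D[...,2]<28)
k,l,s,ce=cv2.connectedComponentsWithStats(m.astype(np.uint8))
for i in range(1,k):
    if s[i,4]>5:
        q=D[l==i]; print(s[i],ce[i].round(),q.mean(0).round(),'zmax',q[:,2].max().round(),'sat',hsv[l==i][:,1].mean().round())
E
python3 wr.py; python3 -c "
from dial import *
c=eyes.camera('top');P=cloud(c).reshape(-1,3);k=P[(P[:,2]>225)&(P[:,2]<250)&(P[:,1]>70)&(P[:,1]<150)&(abs(P[:,0]-640)<30)]; print('crank',len(k),np.median(k,0).round()); bar(c,np.array([614.5,-6.5,130]),44)"
```

```text
[418.9117805   -6.18210258 312.87467837]
floor z 6.7 floor x range [-161.  -80.   33.]
[450  98  13  14 140] [456. 104.] [-57.  27.  18.] zmax 22.0 sat 31.0
[439 121  14  14 143] [445. 127.] [-69.   3.  18.] zmax 22.0 sat 31.0
[456 123  13  14 139] [462. 130.] [-50.   1.  18.] zmax 22.0 sat 30.0
[407 132  14  15 154] [413. 139.] [-103.  -11.   18.] zmax 21.0 sat 34.0
crank 134 [641. 108. 242.]
face w 44.2 989 u,v mid -0.6 1.1
bar n 87 top w 76.6 ((0.36033058166503906, 2.699464797973633), (42.13361740112305, 12.507148742675781), 43.41598129272461)
```

All four balls are in the tray, the crank is back at its starting position and the arm is clear of everything.

```bash
python3 -c "
from cell import ticket
print(ticket.sign_off())"
```

```text
the job is handed in; nothing more can be done
None
```

The job is done and handed in at about 28 s of the 70 s allowed: the 20 mm hole is at the outlet to within about 1–2°, all four balls are in the tray, the hopper is back at rest, and the arm touched none of the other things.

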